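Change the bench air over from the oiler line to the dry twin-socket line

TASK

Change the bench air manifold over from the oiled impact-wrench line to the dry blow-gun line: first shut fully the valve that feeds the oiler (its wing square across the outlet), and only then open fully the valve that feeds the twin-socket Y piece (its wing in line with the outlet). Do not touch the other three valves, which stay as they are set, and leave the things on the bench where they are.

Things in the scene. Friction and masses are not known exactly. Their poses are not given: they have to be found in the camera images.
- manifold: fixed air manifold, five ball valves in a row. Origin on the bench under the row's middle; y along the row, outlets point to its +x (away from the robot), z up. Stems at y = -156, -78, 0, 78, 156 mm, valves in any order. Bar 44 x 440 x 44 mm, axis 85 mm up at x = -62; outlets reach x = 130. At x = -62 a gauge (y = 205, 165 mm high) and a filter-regulator (y = -278, 58 mm wide, 151 mm high).
- wing_oiler (a joint): wing handle of the OILER valve: its outlet carries a lubricator, a 46 mm square grey head with a clear dome on top (to 125 mm high) and a clear oil bowl below, then one socket. 0 = shut (wing square across the outlet, along the row), 1.571 = fully open (wing in line with the outlet); stops at both. Opens anticlockwise seen from above; stiff (0.1 N m), stays where it is left.
- oiler_grip (a point): centre of the oiler valve's wing, on its vertical turning axis, 134 mm up. Black upright blade 74 mm long (point y), 14 mm thick (point x), 24 mm tall (122 to 146 mm up; lower half 46 mm long); its flats are gripped. Below: stem 10 mm round, bonnet 19 mm round to 110 mm up. A neighbour's wing end may come within 41 mm of this axis.
- wing_twin (a joint): wing handle of the TWIN-SOCKET valve: its outlet carries a brass Y piece with two parallel sockets, 66 mm wide in all. 0 = shut (wing square across the outlet, along the row), 1.571 = fully open (wing in line with the outlet); stops at both. Opens anticlockwise seen from above; stiff (0.1 N m), stays where it is left.
- twin_grip (a point): centre of the twin valve's wing, on its vertical turning axis, 134 mm up. Black upright blade 74 mm long (point y), 14 mm thick (point x), 24 mm tall (122 to 146 mm up; lower half 46 mm long); its flats are gripped. Below: stem 10 mm round, bonnet 19 mm round to 110 mm up. A neighbour's wing end may come within 41 mm of this axis.
- valve_single: a valve to leave alone, the one with a plain straight socket (60 mm long, 29 mm across): the whole valve with its fitting and wing, fixed. Origin on the bench under the stem; the outlet points along its +x.
- wing_single (a joint): wing handle of a valve to leave alone, the one with a plain straight socket (60 mm long, 29 mm across). 0 = shut (wing square across the outlet, along the row), 1.571 = fully open (wing in line with the outlet); stops at both. Opens anticlockwise seen from above; stiff (0.1 N m), stays where it is left.
- single_grip (a point): centre of the single valve's wing, on its vertical turning axis, 134 mm up. Black upright blade 74 mm long (point y), 14 mm thick (point x), 24 mm tall (122 to 146 mm up; lower half 46 mm long); its flats are gripped. Below: stem 10 mm round, bonnet 19 mm round to 110 mm up. A neighbour's wing end may come within 41 mm of this axis.
- single_tip (a point): one end of that wing, 35 mm from its turning axis, used to see that the wing has not been turned
- valve_plug: a valve to leave alone, the one whose outlet is closed by a short blanking plug with a square head: the whole valve with its fitting and wing, fixed. Origin on the bench under the stem; the outlet points along its +x.
- wing_plug (a joint): wing handle of a valve to leave alone, the one whose outlet is closed by a short blanking plug with a square head. 0 = shut (wing square across the outlet, along the row), 1.571 = fully open (wing in line with the outlet); stops at both. Opens anticlockwise seen from above; stiff (0.1 N m), stays where it is left.
- plug_grip (a point): centre of the plug valve's wing, on its vertical turning axis, 134 mm up. Black upright blade 74 mm long (point y), 14 mm thick (point x), 24 mm tall (122 to 146 mm up; lower half 46 mm long); its flats are gripped. Below: stem 10 mm round, bonnet 19 mm round to 110 mm up. A neighbour's wing end may come within 41 mm of this axis.
- plug_tip (a point): one end of that wing, 35 mm from its turning axis, used to see that the wing has not been turned
- valve_tail: a valve to leave alone, the one with a thin ribbed hose tail: the whole valve with its fitting and wing, fixed. Origin on the bench under the stem; the outlet points along its +x.
- wing_tail (a joint): wing handle of a valve to leave alone, the one with a thin ribbed hose tail. 0 = shut (wing square across the outlet, along the row), 1.571 = fully open (wing in line with the outlet); stops at both. Opens anticlockwise seen from above; stiff (0.1 N m), stays where it is left.
- tail_grip (a point): centre of the tail valve's wing, on its vertical turning axis, 134 mm up. Black upright blade 74 mm long (point y), 14 mm thick (point x), 24 mm tall (122 to 146 mm up; lower half 46 mm long); its flats are gripped. Below: stem 10 mm round, bonnet 19 mm round to 110 mm up. A neighbour's wing end may come within 41 mm of this axis.
- tail_tip (a point): one end of that wing, 35 mm from its turning axis, used to see that the wing has not been turned
- oil_bottle_mid (a point): bystander, loose: white oil bottle, 62 mm across, 150 mm tall, standing off the middle outlets; point at half height
- spray_can_mid (a point): bystander, loose: spray can, 66 mm across, 170 mm tall, standing beyond the manifold's +y end; point at half height
- carburettor_mid (a point): bystander, loose: small carburettor, about 65 x 60 x 46 mm, beyond the manifold's +y end; point at its middle
- file_mid (a point): bystander, loose: flat file with wooden handle, 243 x 22 x 20 mm, lying along the top of the manifold's bar; point where blade and handle meet
- blow_gun_mid (a point): bystander, loose: air blow gun, 180 x 110 mm, lying off the outlets; point on its body
- impact_wrench_mid (a point): bystander, loose: air impact wrench, 165 x 170 mm, 60 mm high, lying off the outlets; point on its body

How it is judged (in metres and radians):
On the way, in this order (a step that is already met when the one before it is completed fails the run):
1. the oiler valve is fully shut, while the twin-socket valve is still not opened (value of joint wing_oiler below 0.09 rad and value of joint wing_twin below 0.5 rad), for 0.2 s.
2. the twin-socket valve is fully open, with the oiler valve still shut (value of joint wing_twin above 1.48 rad and value of joint wing_oiler below 0.09 rad), for 0.2 s.
At the end, for the whole second after the job is handed in: the oiler valve's wing is within 0.09 rad (5 degrees) of shut and the twin-socket valve's wing within 0.09 rad of fully open; the ends of the other three wings have moved less than 4 mm and the six loose bystanders less than 20 mm (all of step 2 and distance of each of single_tip, plug_tip, tail_tip from where it was at the start of the episode below 0.004 m and distance of each of oil_bottle_mid, spray_can_mid, carburettor_mid, file_mid, blow_gun_mid, impact_wrench_mid from where it was at the start of the episode below 0.02 m); the robot touches nothing.
It fails at once if the twin-socket line is opened while the oiler line is still open (value of joint wing_oiler above 0.2 rad and value of joint wing_twin above 0.5 rad).
It fails at once if the robot touches one of the other three valves (contact force between any of valve_single, valve_plug, valve_tail and the fingers above 0.5 N or contact force between any of valve_single, valve_plug, valve_tail and the arm above 0.5 N).
It fails at once if another valve's wing is turned (its end moves 6 mm) (distance of any of single_tip, plug_tip, tail_tip from where it was at the start of the episode above 0.006 m).
It fails at once if a loose thing on the bench is shifted more than 30 mm (distance of any of oil_bottle_mid, spray_can_mid, carburettor_mid, file_mid, blow_gun_mid, impact_wrench_mid from where it was at the start of the episode above 0.03 m).
It also fails if it takes over 48 s, if anything falls off the work surface, if the arm or the gripper's body presses on something with over 40 N, if the wrist force passes 120 N, or if a joint passes its speed limit or range.

ROBOT

A 6-joint arm with a two-finger parallel gripper is mounted at the origin on the work surface. World frame = base frame: x ahead of the robot, y to its left, z up, the work surface at z = 0. Lengths are in mm, angles in rad, forces in N, time in s.
With the tool pointing down it reaches from about 400 to 925 mm from the base axis. Payload 12.5 kg.
Tool frame: the origin (TCP) lies midway between the tips of the shut fingers; the grasp point (between the pads) lies 19 mm behind it (env.grip_depth is the distance from the TCP to the grasp point, in mm); z points along the fingers, y is the line along which they close (so a half turn about z gives the same grasp; the last joint's range is limited). The gripper opens to 95 mm and grips with 3 to 60 N. Pads are 20 mm wide; open, the fingers measure 119 mm over their backs; the gripper's body (75 mm by 180 mm) begins 59 mm behind the grasp point.
Start: joints at [1.139, 0.491, 1.559, -0, 1.092, -0.106], TCP at [200.025, 592.146, 214.661] pointing down, gripper open.
Joint ranges: [-3.1, 3.1], [-0.84, 2.19], [0.05, 2.79], [-1.13, 4.28], [0.06, 2.93], [-2.69, 2.69]. Speed limits (rad/s): [2.22, 2.22, 2.79, 3.14, 3.14, 3.14].

INTERFACE

Orientations are given as [roll, pitch, yaw] about the fixed x, y, z axes, in that order (R = Rz(yaw) Ry(pitch) Rx(roll)).
In Python, from cell import monitor, viewer, order, env gives the robot as it stands.
- The arm moves only by the tool move_arm, never from a script. Its argument "moves" is one flat list of numbers, 4 for each row, row after row: the shift along the tool's x, y, z normalised to -1 to 1, where 1 is 0.15 m, then the turn about the tool's z normalised to -1 to 1, where 1 is pi/2 rad. A call has 1 to 10 rows; each row shifts and turns the commanded pose from where the row before left it, along the tool's axes as they then stand; what a row does not reach is not made up. A row lasts 1/8 s, in which the tool goes at most 62.5 mm and 10.7 degrees, less where a joint would pass 70% of its speed; a pose out of reach is approached as far as the arm can. A call with a number of a shift or a turn outside -1 to 1 is refused whole. A call with a gripper value outside its range is refused whole. "claw" is the finger opening in mm, from 0 to 95.1, set as the call begins (left out, the last holds). The fingers move at their own pace and stop on an object; the grip force is fixed at half the most. Time passes only in rows, so rows that do not move let the fingers close. It gives the time, the measured TCP pose, the force, the opening and the grip force at its end, in the units of the state.
- monitor.state(): the state, without advancing time (a new reading comes with each control period).
- viewer.read_camera(name): name is "scene" or "side" or "wrist"; returns the picture (480x640x3 uint8, red, green, blue); there is no depth.
- viewer.camera_info(name): a dict with "K" (3x3 intrinsics, pixels), "camera_from_world" (4x4, takes a point from world to camera coordinates). Camera axes: x right, y down, z forward; pixel columns grow to the right and rows downward; lengths in mm; the calibration is good to about 2 mm. A picture is of the moment at which its call begins: read the wrist's pose just before it. camera_info takes no time and is no camera call; for the wrist camera it gives the pose at the moment of the call.
- order.job_done(): hands the job in; it is judged then, once.
The state is a dict: "t": time; "joints": joint angles; "qvel": joint speeds; "tau": joint torques, N m; "eef_pos": TCP position; "tcp_rot": TCP orientation; "ft_force": force on the tool from outside, world axes, zero at the start; "moment": the same for the moment, N m; "opening": opening from 0.0 (shut) to 1.0 (fully open); "grip_force": force on a finger pad.
Only numpy, scipy, OpenCV 4.12 (cv2) and the standard library are available. Lean on these libraries where they do the work, as an engineer would, in place of code of your own. Each camera call takes 0.05 s, during which the arm holds its last target. There are 200 camera calls.

## Working session

There is one attempt and no reset: what is moved stays moved. The work goes in short steps, Python scripts to look and compute and a tool call to move; the robot and the scene stay as the last step left them, time stands still between calls to the robot, and variables do not carry over. Pictures are saved under pics/ and viewed, at most 10 in all, crops included, and the job is handed in when it is done.

Besides the shell and the picture viewer there is one more tool, called as name(argument=value, ...) on one line, values as JSON. move_arm: Moves the arm, as the interface text tells. Scaled input: -1 to 1 covers 0.15 m each way for a shift and pi/2 rad each way for a turn. Its arguments: {"type":"object","properties":{"moves":{"type":"array"},"claw":{"type":"number"}},"required":["moves"]}

```bash
mkdir -p pics
cat > h.py <<'E'
import numpy as np, cv2
from cell import monitor, viewer, order, env
def shot(n,f):
    info=viewer.camera_info(n); im=viewer.read_camera(n)
    cv2.imwrite(f'pics/{f}.png',im[:,:,::-1]); np.savez(f'pics/{f}.npz',K=info['K'],T=info['camera_from_world']); return im
def proj(f,P):
    d=np.load(f'pics/{f}.npz');P=np.atleast_2d(P);c=P@d['T'][:3,:3].T+d['T'][:3,3];u=c@d['K'].T;return u[:,:2]/u[:,2:]
def ray(f,uv):
    d=np.load(f'pics/{f}.npz');R=d['T'][:3,:3];t=d['T'][:3,3]
    return -R.T@t, R.T@np.linalg.inv(d['K'])@np.array([*uv,1.])
def atz(f,uv,z):
    o,v=ray(f,uv);return o+v*(z-o[2])/v[2]
def tri(*fu):
    A=0;b=0
    for f,uv in fu:
        o,v=ray(f,uv);v=v/np.linalg.norm(v);M=np.eye(3)-np.outer(v,v);A=A+M;b=b+M@o
    return np.linalg.solve(A,b)
E
python3 - <<'E'
from h import *
for n in("scene","side","wrist"):shot(n,n+'0')
s=monitor.state();print(s['t'],s['eef_pos'],s['tcp_rot'])
for n in("scene","side","wrist"):
    o,v=ray(n+'0',(320,240));print(n,o,v)
E
```

```text
0.15 [199.92879415 591.97662112 214.19604077] [-3.14076751e+00 -1.00524614e-04  2.81579433e+00]
scene [971.27015321 499.90423518 713.15454134] [-0.45812659 -0.53919223 -0.70723691]
side [293.50241854 671.78236311 939.51232103] [ 0.29883602 -0.58511917 -0.75389586]
wrist [124.88918632 617.76523983 383.67799218] [ 0.25451151 -0.09503678 -0.96245848]
```

View pics/scene0.png

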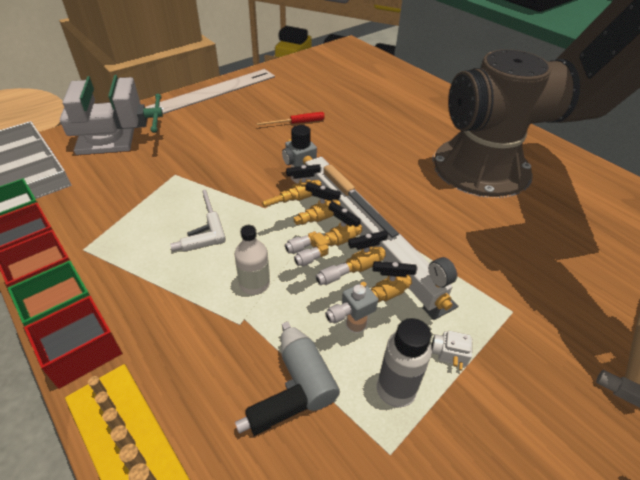

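View pics/side0.png

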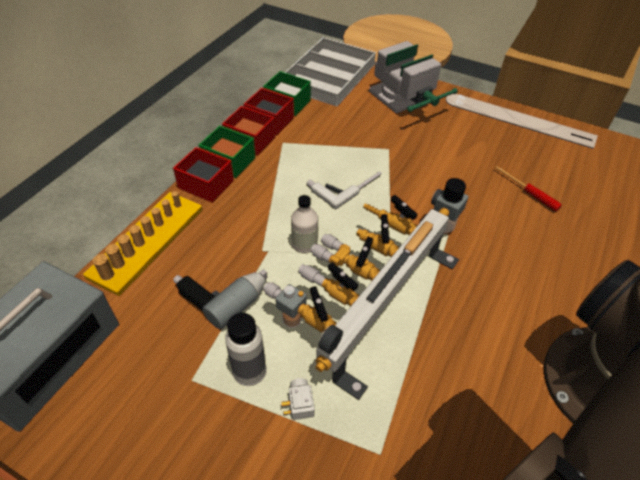

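The scene view (valves at about (395,269), (368,240), (345,213), (322,190) and (303,171)) shows the oiler nearest the gauge and the Y piece in the middle. The side view agrees. I'll enlarge both.

Run:
```python
from h import *
a=cv2.imread('pics/scene0.png')[150:330,250:470];b=cv2.imread('pics/side0.png')[170:370,260:480]
f=lambda x:cv2.resize(x,None,fx=3.6,fy=3.6,interpolation=cv2.INTER_CUBIC)
cv2.imwrite('pics/ca.png',cv2.resize(a,(733,600),interpolation=cv2.INTER_CUBIC));cv2.imwrite('pics/cb.png',cv2.resize(b,(660,600),interpolation=cv2.INTER_CUBIC))
```

```text
(no output)
```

View pics/ca.png

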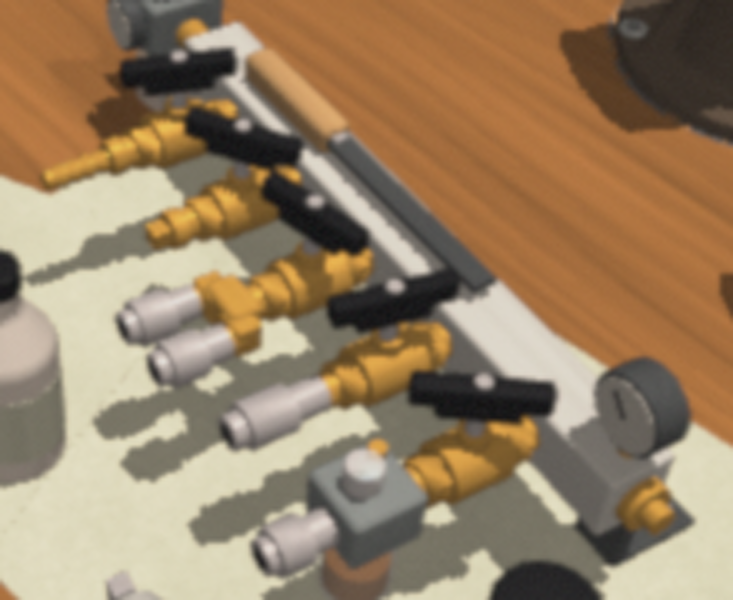

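View pics/cb.png

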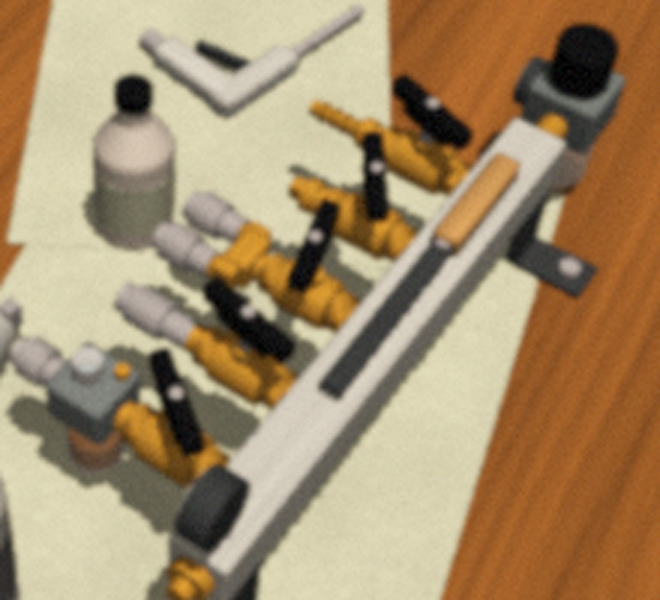

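Run:
```python
from h import *
S=lambda p:('scene0',(250+p[0]*220/733,150+p[1]*.3)); D=lambda p:('side0',(260+p[0]/3,170+p[1]/3))
pins={'tail':((180,57),(433,103)),'plug':((243,126),(376,167)),'twin':((316,202),(317,236)),'single':((396,286),(248,313)),'oiler':((485,382),(176,392))}
X=[]
for n,(a,b) in pins.items():
    p=tri(S(a),D(b));X.append(p);print(n,p.round(1),atz(*S(a),148).round(1)[:2],atz(*D(b),148).round(1)[:2])
X=np.array(X);i=np.array([-156,-78,0,78,156.]);k=[np.polyfit(i,X[:,j],1) for j in (0,1)]
print(k,'yaw',np.arctan2(-k[0][0],k[1][0]))
yaw=np.arctan2(-k[0][0],k[1][0])
ends={'oiler':((412,388),(552,398),(160,358),(193,448)),'twin':((268,185),(365,242),(328,208),(302,283)),'single':((332,308),(455,283),(212,290),(286,352)),'plug':((190,122),(298,153),(374,140),(378,212)),'tail':((123,75),(233,62),(400,85),(465,135))}
for n,e in ends.items():
    for f,(a,b) in((S,e[:2]),(D,e[2:])):
        v=(atz(*f(b),140)-atz(*f(a),140))[:2]
        print(n,np.linalg.norm(v).round(), 'wing joint deg',np.degrees((np.arctan2(v[1],v[0])-yaw-np.pi/2)%np.pi).round(1))
```

```text
tail [ 496.9 -119.5  147.3] [ 498.  -117.4] [ 496.9 -120. ]
plug [508.  -43.2 146.5] [509.5 -40.9] [507.7 -42.8]
twin [517.4  33.5 146.2] [519.4  36.5] [517.1  33.5]
single [528.8 112.4 147.1] [529.6 113.2] [528.5 112.9]
oiler [540.  189.2 147.5] [540.9 190.7] [539.9 188.2]
[array([1.37133785e-01, 5.18220623e+02]), array([ 0.99090789, 34.47962922])] yaw -0.13751856417251795
oiler 70.0 wing joint deg 55.1
oiler 69.0 wing joint deg 53.2
twin 71.0 wing joint deg 17.9
twin 69.0 wing joint deg 18.2
single 71.0 wing joint deg 76.3
single 67.0 wing joint deg 79.3
plug 70.0 wing joint deg 36.3
plug 68.0 wing joint deg 33.7
tail 70.0 wing joint deg 72.2
tail 65.0 wing joint deg 76.0
```

The wings look like oiler about 54°, twin about 18°, single about 78°, plug about 35° and tail about 74°. I'm going above the oiler valve.

move_arm(moves=[-0.3,-0.182,0,0,-0.3,-0.182,0,0,-0.3,-0.182,0,0,-0.3,-0.182,0,0,-0.3,-0.182,0,0,-0.3,-0.182,0,0,-0.3,-0.182,0,0,-0.3,-0.182,0,0,-0.3,-0.182,0,0,-0.3,-0.182,0,0], claw=44)

```text
t: 1.4
eef_pos: [539.9, 188.0, 214.6]
tcp_rot: [3.142, -0.0, 2.816]
ft_force: [-0.3, 0.2, -0.8]
opening: 0.462
grip_force: 0.0
```

move_arm(moves=[0,0,0,0.093,0,0,0,0.093,0,0,0,0.093,0,0,0,0,0,0,0,0])

```text
t: 2.02
eef_pos: [538.9, 189.5, 214.6]
tcp_rot: [-3.142, -0.0, 2.381]
ft_force: [-0.4, -0.3, 0.6]
opening: 0.463
grip_force: 0.0
```

Run:
```python
from h import *
s=monitor.state();print(s['t'],s['eef_pos'],s['tcp_rot'],s['joints'],s['opening'])
shot('wrist','w1');print(proj('w1',[[540,189,146],[528.8,112.4,146],[517.4,33.5,146]]))
```

```text
2.025 [538.92812175 189.49431365 214.55657305] [-3.14152723e+00 -1.20895467e-04  2.38074254e+00] [ 2.22466517e-01  4.14694679e-01  1.69326763e+00  7.49092208e-05
  1.03375181e+00 -5.87518031e-01] 0.46270522413550047
[[323.2406218  259.00180392]
 [234.85218804 318.27032503]
 [152.29399194 373.83815539]]
```

View pics/w1.png

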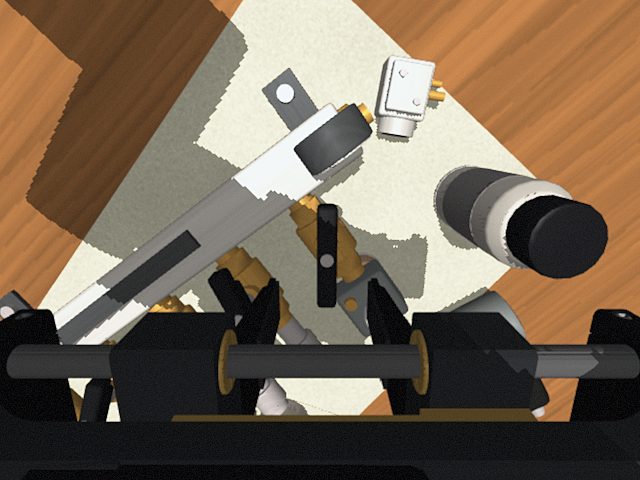

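The wrist view shows the oiler wing upright at (327,255), parallel to the fingers, with its pin at (326,261). The lubricator head's corner near (368,255) is close to where the right finger comes down, so I'm measuring it.

Run:
```python
from h import *
a=cv2.imread('pics/w1.png')[185:325,260:440]
b=cv2.imread('pics/scene0.png')[265:325,325:420]
A=cv2.resize(a,(540,420),interpolation=cv2.INTER_CUBIC);B=cv2.resize(b,None,fx=5,fy=5,interpolation=cv2.INTER_CUBIC)
im=np.zeros((600,800,3),np.uint8);im[:300,:475]=B;im[300:600,400:786]=cv2.resize(a,(386,300),interpolation=cv2.INTER_CUBIC)
cv2.imwrite('pics/c2.png',im)
print(proj('w1',[monitor.state()['eef_pos']]))
# predicted head-top outline candidates: manifold frame square x0..x0+46 at z
yaw=-0.1375;c,s=np.cos(yaw),np.sin(yaw)
for x0 in(35,45,55):
  for z in(100,108):
    P=[[540+c*x-s*y,189.2+s*x+c*y,z] for x in(x0,x0+46) for y in(-23,23)]
    print(x0,z,'w1',proj('w1',P).round().tolist(),'sc',proj('scene0',P).round().tolist())
```

```text
[[322.6509508  300.68934972]]
35 100 w1 [[325.0, 289.0], [371.0, 258.0], [357.0, 329.0], [402.0, 300.0]] sc [[367.0, 281.0], [383.0, 299.0], [345.0, 291.0], [360.0, 310.0]]
35 108 w1 [[326.0, 293.0], [373.0, 261.0], [357.0, 334.0], [404.0, 304.0]] sc [[368.0, 278.0], [383.0, 296.0], [346.0, 288.0], [361.0, 307.0]]
45 100 w1 [[332.0, 298.0], [378.0, 268.0], [363.0, 337.0], [408.0, 309.0]] sc [[363.0, 283.0], [378.0, 302.0], [340.0, 293.0], [355.0, 313.0]]
45 108 w1 [[333.0, 302.0], [380.0, 271.0], [364.0, 342.0], [410.0, 313.0]] sc [[363.0, 280.0], [379.0, 299.0], [341.0, 290.0], [356.0, 310.0]]
55 100 w1 [[339.0, 307.0], [385.0, 277.0], [369.0, 346.0], [414.0, 318.0]] sc [[358.0, 285.0], [373.0, 304.0], [335.0, 296.0], [350.0, 315.0]]
55 108 w1 [[340.0, 311.0], [387.0, 281.0], [371.0, 351.0], [417.0, 322.0]] sc [[358.0, 282.0], [374.0, 301.0], [336.0, 293.0], [351.0, 312.0]]
```

View pics/c2.png

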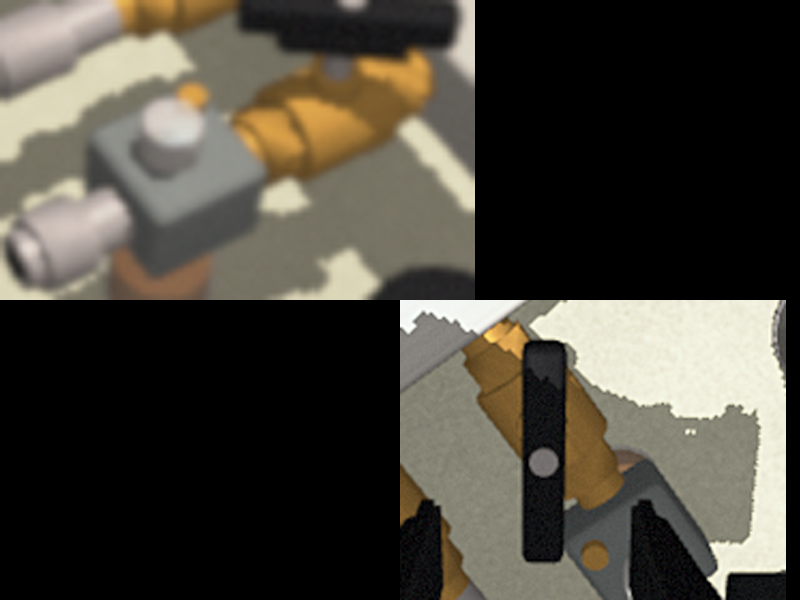

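The head's near face is about 40 mm from the stem and its top about 106 mm up. With a 30 mm opening and the TCP at about 119 mm, the fingers clear it.

move_arm(moves=[-0.01,0.009,0,0,0,0,0,0,0,0,0.212,0,0,0,0.212,0,0,0,0.212,0,0,0,0,0,0,0,0,0], claw=30)

```text
t: 2.95
eef_pos: [541.5, 189.5, 120.3]
tcp_rot: [3.141, 0.001, 2.378]
ft_force: [0.7, 0.1, 0.3]
opening: 0.317
grip_force: 0.0
```

move_arm(moves=[0,0,0,0,0,0,0,0,0,0,0,0,0,0,0,0,0,0,0,0], claw=0)

```text
t: 3.58
eef_pos: [541.9, 190.1, 120.2]
tcp_rot: [3.139, 0.001, 2.377]
ft_force: [2.4, 4.1, 2.3]
opening: 0.146
grip_force: 30.0
```

move_arm(moves=[0,0,0,0.079,0,0,0,0.079,0,0,0,0.079,0,0,0,0.079,0,0,0,0.079,0,0,0,0.079,0,0,0,0.079,0,0,0,0.079,0,0,0,0,0,0,0,0])

```text
t: 4.82
eef_pos: [542.5, 190.1, 120.2]
tcp_rot: [3.138, -0.002, 1.386]
ft_force: [4.5, 4.5, 0.7]
opening: 0.149
grip_force: 30.0
```

```bash
python3 -c "
from h import *
s=monitor.state();print(s['eef_pos'],np.degrees(s['tcp_rot']),s['ft_force'],s['moment'])"
```

```text
[542.49133082 190.11898058 120.215877  ] [ 1.79772225e+02 -1.07369610e-01  7.94240434e+01] [4.52769375 4.53822782 0.66533349] [ 0.73339979 -0.7982051   0.66988101]
```

The moment of 0.67 N m, well above 0.1, says the wing is against its stop. Releasing and rising.

move_arm(moves=[0,0,0,0,0,0,0,0,0,0,0,0,0,0,-0.212,0,0,0,-0.212,0,0,0,-0.212,0,0,0,0,0], claw=30)

```text
t: 5.7
eef_pos: [541.7, 189.5, 216.7]
tcp_rot: [3.138, -0.002, 1.385]
ft_force: [0.4, 0.0, -0.3]
opening: 0.315
grip_force: 0.0
```

Run:
```python
from h import *
s=monitor.state();print(s['t'],s['eef_pos'],np.degrees(s['tcp_rot']),s['joints'])
shot('wrist','w2');shot('side','s2');print(proj('w2',[[540,189,146],[517.4,33.5,146]]))
y=s['tcp_rot'][2];R=np.array([[np.cos(y),np.sin(y)],[np.sin(y),-np.cos(y)]])
d=np.array([517.9,34.2])-s['eef_pos'][:2];print('to twin tool xy /150',R.T@d/150)
```

```text
5.7 [541.66471116 189.5328488  216.73835307] [ 1.79799869e+02 -9.11367647e-02  7.93391451e+01] [2.21467830e-01 4.14580009e-01 1.68689564e+00 8.82516652e-05
 1.03627970e+00 4.07492815e-01]
[[320.78295451 257.64749479]
 [329.24139909 442.77466999]]
to twin tool xy /150 [-1.04698714  0.03587546]
```

View pics/w2.png

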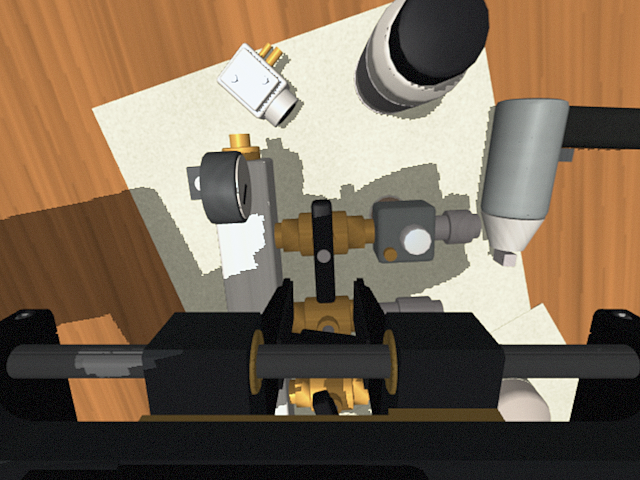

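The oiler wing from (321,203) to (325,300) is parallel to the row within about 1°, so it is shut. Next I hover over the twin valve.

move_arm(moves=[-0.349,0.012,0,0,-0.349,0.012,0,0,-0.349,0.012,0,0,0,0,0,-0.115,0,0,0,-0.115,0,0,0,0,0,0,0,0])

```text
t: 6.68
eef_pos: [517.0, 34.2, 214.0]
tcp_rot: [-3.14, -0.0, 1.742]
ft_force: [-1.2, -0.4, 1.1]
opening: 0.317
grip_force: 0.0
```

Run:
```python
from h import *
s=monitor.state();print(s['t'],s['eef_pos'],np.degrees(s['tcp_rot']),s['joints'])
shot('wrist','w3');print(proj('w3',[[517.4,33.5,146],s['eef_pos']]))
```

```text
6.675 [517.01276719  34.19810451 213.98825122] [-1.79935729e+02 -2.19941437e-02  9.98233170e+01] [-6.15417012e-02  3.40938229e-01  1.81794680e+00  1.37513058e-04
  9.83887691e-01 -2.33067362e-01]
[[323.60572816 258.78907219]
 [323.15413847 300.71845333]]
```

View pics/w3.png

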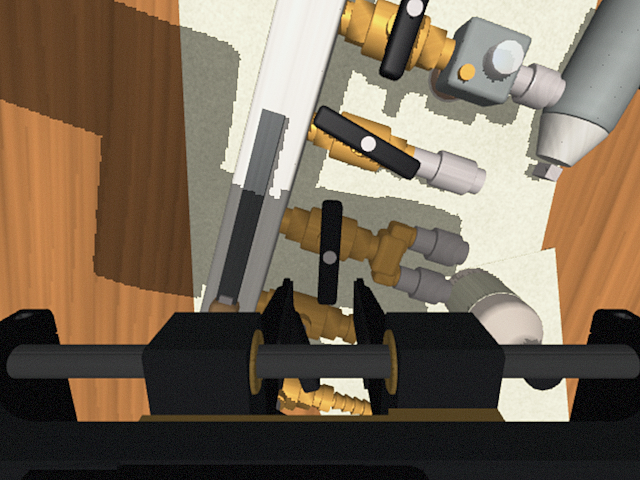

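The twin wing runs from (332,203) to (328,302), with its pin at (329,257): about 3 mm in tool +y and 2° clockwise of the fingers. I correct for that, descend and grip.

move_arm(moves=[0,0.021,0,0.022,0,0,0,0,0,0,0.21,0,0,0,0.21,0,0,0,0.21,0,0,0,0,0,0,0,0,0])

```text
t: 7.6
eef_pos: [520.9, 34.6, 121.1]
tcp_rot: [3.141, 0.0, 1.711]
ft_force: [-0.6, -0.2, -0.0]
opening: 0.317
grip_force: 0.0
```

move_arm(moves=[0,0,0,0,0,0,0,0,0,0,0,0,0,0,0,0,0,0,0,0], claw=0)

```text
t: 8.22
eef_pos: [521.2, 34.7, 120.9]
tcp_rot: [3.139, 0.0, 1.711]
ft_force: [2.0, 2.5, 6.2]
opening: 0.146
grip_force: 30.0
```

move_arm(moves=[0,0,0,-0.085,0,0,0,-0.085,0,0,0,-0.085,0,0,0,-0.085,0,0,0,-0.085,0,0,0,-0.085,0,0,0,-0.085,0,0,0,-0.085,0,0,0,-0.085,0,0,0,-0.085])

```text
t: 9.48
eef_pos: [521.5, 35.0, 121.0]
tcp_rot: [3.141, 0.003, 3.05]
ft_force: [3.3, 3.8, 6.7]
opening: 0.149
grip_force: 30.0
```

move_arm(moves=[0,0,0,0,0,0,0,0])

```text
t: 9.72
eef_pos: [521.5, 35.0, 121.0]
tcp_rot: [3.14, 0.003, 3.045]
ft_force: [4.1, 4.1, 5.6]
opening: 0.149
grip_force: 30.0
```

```bash
python3 -c "
from h import *
s=monitor.state();print(s['eef_pos'],np.degrees(s['tcp_rot']),s['ft_force'],s['moment'])"
```

```text
[521.50733465  34.99141498 120.98745253] [1.79935642e+02 1.74421545e-01 1.74489819e+02] [4.07470554 4.07387867 5.62052065] [ 0.78577047 -0.610073   -0.56632251]
```

move_arm(moves=[0,0,0,0,0,0,0,0,0,0,0,0,0,0,-0.21,0,0,0,-0.21,0,0,0,-0.21,0,0,0,-0.2,0,0,0,0,0], claw=30)

```text
t: 10.72
eef_pos: [520.9, 34.5, 246.3]
tcp_rot: [3.141, 0.003, 3.047]
ft_force: [0.5, 0.7, -0.7]
opening: 0.317
grip_force: 0.0
```

Run:
```python
from h import *
s=monitor.state();print(s['t'],s['eef_pos'],np.degrees(s['tcp_rot']),s['ft_force'])
w=shot('wrist','w4');b=shot('scene','s4')[150:330,250:470];
im=np.zeros((480,790,3),np.uint8);im[:,:400]=w[:,150:550];im[:319,400:]=cv2.resize(b,(390,319),interpolation=cv2.INTER_CUBIC)
cv2.imwrite('pics/c4.png',im[:,:,::-1])
```

```text
10.725 [520.90644301  34.54986519 246.3138068 ] [179.993863     0.19270154 174.5679922 ] [ 0.52504841  0.66048288 -0.6707783 ]
```

View pics/c4.png

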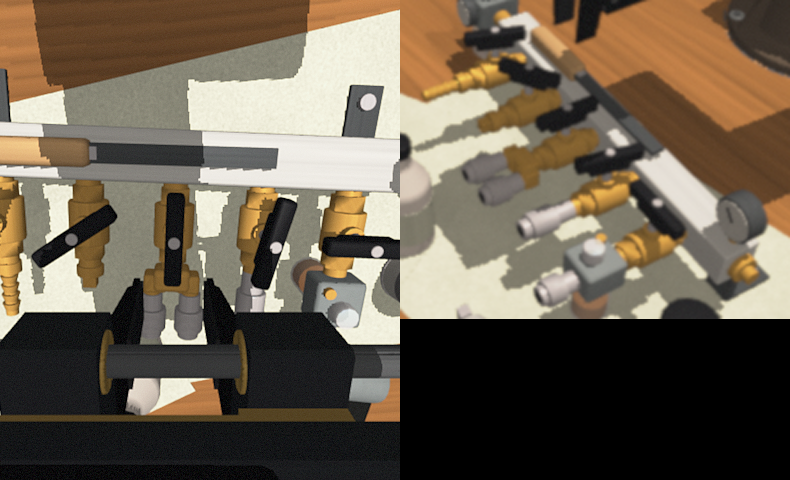

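The picture shows the twin wing in line with its outlet (column 175, rows 193–287). The oiler wing at (360,248) is parallel to the bar and the other wings look unmoved. The gripper is clear, so I'm handing the job in.

```bash
python3 -c "
from cell import order
print(order.job_done())"
```

```text
the job is handed in; nothing more can be done
None
```

I shut the oiler valve first, then opened the twin-socket valve, and handed the job in at about 11 s; both looked at their stops in the last pictures, nothing else appeared to have moved, and no verdict came back.

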